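# Make up two water-meter repair kits

### The job

Make up the two repair kits. Three-pocket tray: the measuring chamber in the pocket next to the tab, the counter in the middle and the short union in the far pocket; two-pocket tray: the long union in the pocket next to the tab and the strainer in the other. Stand each part upright on the floor of its pocket, roughly in the middle, let go of it, and leave the spare brass cap, the water meter and the screwdriver where they are.

Things in the scene. Friction and masses are not known exactly. Their poses are not given: they have to be found in the camera images.
- tray3: Grey plastic kit tray with three pockets in a row, 244 mm long without tab, 84 mm wide; pockets 76 mm square, 80 mm apart along y; pocket floor 2 mm and rims 7 mm above the bench. A flat tab (22 mm, black dot) marks the +y end. Fixed to the bench. Origin: centre of its underside; z up, y along the tray to the tab. Pocket centres at y = +80 mm (tab end), 0 (middle) and -80 mm (far end).
- tray2: Grey plastic kit tray with two pockets in a row, 164 mm long without tab, 84 mm wide; pockets 76 mm square, 80 mm apart along y; pocket floor 2 mm and rims 7 mm above the bench. A flat tab (22 mm, black dot) marks the +y end. Fixed to the bench. Origin: centre of its underside; z up, y along the tray to the tab. Pocket centres at y = +40 mm (tab end) and -40 mm (far end).
- chamber_mid (a point): Measuring chamber: white plastic drum 45 mm in diameter and 40 mm tall, with a thin steel spindle (8 mm across, 12 mm long) upright on its top, 52 mm tall in all. Starts upright on the bench (blue mat, no thickness). Point on its upright axis (z), half-way up: underside 26 mm below the point; the drum is gripped across its sides.
- counter_mid (a point): Counter (register) of a meter: black drum 58 mm in diameter and 36 mm tall, with a white dial face on top; the broadest of the stock. Starts upright on the bench (blue mat, no thickness). Point on its upright axis (z), half-way up: underside 18 mm below the point.
- short_union_mid (a point): Short pipe union of brass: a hexagonal nut at the foot (36 mm across flats, 42 mm across corners, 16 mm tall) with a tube 26 mm in diameter rising from it; 50 mm tall in all. Starts upright on the bench (blue mat, no thickness). Point on its upright axis (z), half-way up: underside 25 mm below the point; the tube occupies the upper 34 mm and is the part to grip.
- long_union_mid (a point): Long pipe union of brass: the same nut and tube as the short union, but 85 mm tall in all, the tallest of the stock. Starts upright on the bench (blue mat, no thickness). Point on its upright axis (z), half-way up: underside 42.5 mm below the point; the tube occupies the upper 69 mm and is the part to grip.
- strainer_mid (a point): Strainer: slender grey plastic cylinder 26 mm in diameter with black bands and a flange 33 mm in diameter and 6 mm thick at the top, 48 mm tall in all; no nut at its foot. Starts upright on the bench (blue mat, no thickness). Point on its upright axis (z), half-way up: underside 24 mm below the point; it can be gripped across the flange or the body.
- cap_mid (a point): Brass blanking cap: a low hexagonal nut (36 mm across flats, 42 mm across corners), closed and without any tube, 21 mm tall. A spare that is to stay where it is among the stock. The point is on its axis, half-way up.
- meter_mid (a point): Complete water meter, blue and brass, about 130 mm long, 82 mm across and 86 mm tall, standing on the bench left of the trays (at +y). Loose; it is to stay where it is. The point is on its upright axis, half-way up.
- driver_grip (a point): Screwdriver with a green handle, about 190 mm long, lying on the bench right of the trays (at -y). Loose; it is to stay where it is. The point is in the middle of its handle.
Mind the look-alikes: they are no part of the job. What is shaped like the part that bears short_union_mid but orange or pink is not meant.

How it is judged:
At the end, for the whole second after the job is handed in: Each of the five parts stands upright (within 0.12 rad) and at rest on the floor of its own pocket (height within 4 mm), its axis within 16 mm of the pocket's centre along and across the tray; the cap, the meter and the screwdriver are within 30 mm of where they began (x of chamber_mid in the frame of tray3 between -0.016 and 0.016 m and y of chamber_mid in the frame of tray3 between 0.064 and 0.096 m and z of chamber_mid in the frame of tray3 between 0.024 and 0.032 m and angle between each of chamber_mid, counter_mid, short_union_mid, long_union_mid, strainer_mid's own z axis and vertical below 0.12 rad and linear speed of each of chamber, counter, short_union, long_union, strainer below 0.02 m/s and x of counter_mid in the frame of tray3 between -0.016 and 0.016 m and y of counter_mid in the frame of tray3 between -0.016 and 0.016 m and z of counter_mid in the frame of tray3 between 0.016 and 0.024 m and x of short_union_mid in the frame of tray3 between -0.016 and 0.016 m and y of short_union_mid in the frame of tray3 between -0.096 and -0.064 m and z of short_union_mid in the frame of tray3 between 0.023 and 0.031 m and x of long_union_mid in the frame of tray2 between -0.016 and 0.016 m and y of long_union_mid in the frame of tray2 between 0.024 and 0.056 m and z of long_union_mid in the frame of tray2 between 0.0405 and 0.0485 m and x of strainer_mid in the frame of tray2 between -0.016 and 0.016 m and y of strainer_mid in the frame of tray2 between -0.056 and -0.024 m and z of strainer_mid in the frame of tray2 between 0.022 and 0.03 m and distance of each of cap_mid, meter_mid, driver_grip from where it was at the start of the episode below 0.03 m); the robot touches nothing.
It fails at once if the brass blanking cap is moved by more than 30 mm (distance of cap_mid from where it was at the start of the episode above 0.03 m).
It fails at once if the water meter is moved by more than 30 mm (distance of meter_mid from where it was at the start of the episode above 0.03 m).
It fails at once if the screwdriver is moved by more than 30 mm (distance of driver_grip from where it was at the start of the episode above 0.03 m).
It also fails if it takes over 138 s, if anything falls off the work surface, if the arm or the gripper's body presses on something with over 40 N, if the wrist force passes 120 N, or if a joint passes its speed limit or range.

### The arm

A 6-joint arm with a two-finger parallel gripper is mounted at the origin on the work surface. World frame = base frame: x ahead of the robot, y to its left, z up, the work surface at z = 0. Lengths are in m, angles in rad, forces in N, time in s.
With the tool pointing down it reaches from about 0.275 to 0.75 m from the base axis. Payload 10.2 kg.
Tool frame: the origin (TCP) lies midway between the tips of the shut fingers; the grasp point (between the pads) lies 19 mm behind it (env.hold_point_z is the distance from the TCP to the grasp point, in m); z points along the fingers, y is the line along which they close (so a half turn about z gives the same grasp; the last joint's range is limited). The gripper opens to 85 mm and grips with 20 to 120 N. Pads are 22 mm wide; open, the fingers measure 114 mm over their backs; the gripper's body (76 mm by 85 mm) begins 54 mm behind the grasp point. The pads swing forward as they close: fully open they stand 13 mm farther back than shut.
Start: joints at [-1.357, 0.313, 1.498, -0, 1.331, -0.223], TCP at [0.222, -0.476, 0.231] pointing down, gripper open.
Joint ranges: [-2.94, 2.94], [-0.97, 2.17], [0.19, 2.56], [-1.23, 4.37], [0.02, 3.11], [-2.88, 2.88]. Speed limits (rad/s): [2.39, 2.39, 3.01, 3.14, 3.14, 3.14].

### API

Orientations are given as a unit quaternion [x, y, z, w].
In Python, from bench import env, kinematics, monitor, eyes, job gives the robot as it stands. The module is installed in compiled form; this text tells all that it offers. Calls block until the motion is done:
- env.reach(position, orientation): joint-space move of the TCP to a pose.
- env.movel(position, velocity=0.15, frame=None, guard=None): straight line of the TCP; frame=None keeps the orientation; velocity is the mean speed in m/s. With guard (N) it stops when the force on the tool has changed by that much, and returns True; else False.
- env.set_joints(angles): joint-space move.
- env.release() and env.close_gripper(effort=None): open the fingers fully, or close them until they stop; effort is the grip in N (None keeps the last).
- env.hold(seconds).
- kinematics.ik(position, orientation): joint angles nearest the present ones, or None.
- monitor.sense(): the state.
- eyes.grab_frame(name): name is "side" or "top"; returns a dict with "frame" (420x560x3 uint8, red, green, blue), "mtx" (3x3 intrinsics, pixels), "k1" (the pictures are not rectified: a ray, as slopes to the right and down, at radius r is drawn at 1 + k1 r^2 times it, then the intrinsics apply), "view" (4x4, takes a point from world to camera coordinates). Camera axes: x right, y down, z forward; pixel columns grow to the right and rows downward; lengths in m; the calibration is good to about 2 mm. A picture is of the moment at which its call begins. There is no depth.
A pose or a line that the arm cannot do raises env.MotionError and nothing moves.
- job.hand_in(): hands the job in; it is judged then, once.
The state is a dict: "clock": time; "joints": joint angles; "qvel": joint speeds; "joint_efforts": joint torques, N m; "position": TCP position; "ee_rot": TCP orientation; "contact_force": force on the tool from outside, world axes, zero at the start; "ft_torque": the same for the moment, N m; "finger_gap": opening from 0.0 (shut) to 1.0 (fully open); "gripper_force": force on a finger pad.
Only numpy, scipy, OpenCV 4.12 (cv2) and the standard library are available. Lean on these libraries where they do the work, as an engineer would, in place of code of your own. Each camera call takes 0.05 s, during which the arm holds its last target. There are 200 camera calls.

## Working session

There is one attempt and no reset: what is moved stays moved. The work goes in short steps, each a Python script; the robot and the scene stay as the last script left them, time stands still between calls to the robot, and variables do not carry over. Pictures are saved under pics/ and viewed, at most 14 in all, crops included, and the job is handed in when it is done.

```bash
mkdir -p pics
python3 - <<'E'
from bench import env,monitor,eyes
import cv2,numpy as np
for n in ("top","side"):
    d=eyes.grab_frame(n); cv2.imwrite(f"pics/{n}0.png",cv2.resize(d["frame"][:,:,::-1],(784,588),interpolation=cv2.INTER_CUBIC))
    print(n,d["mtx"].tolist(),d["k1"],np.round(d["view"],4).tolist())
s=monitor.sense();print(s["clock"],s["ee_rot"],s["position"],env.hold_point_z)
E
```

```text
top [[468.31267216803786, 0.0, 286.0674434192379], [0.0, 468.31267216803786, 210.90351270403548], [0.0, 0.0, 1.0]] -0.05026393724688779 [[0.0288, -0.9995, 0.0091, -0.0232], [-0.9926, -0.0297, -0.1174, 0.554], [0.1176, -0.0057, -0.993, 1.3448], [0.0, 0.0, 0.0, 1.0]]
side [[469.95053134167995, 0.0, 279.89126934956147], [0.0, 469.95053134167995, 205.21924436087366], [0.0, 0.0, 1.0]] 0.016890457917847875 [[0.9982, -0.0604, -0.0036, -0.5329], [-0.0378, -0.5762, -0.8164, 0.0673], [0.0472, 0.8151, -0.5774, 1.3264], [0.0, 0.0, 0.0, 1.0]]
0.1 [ 9.76246152e-01  2.16663632e-01  1.91468400e-06 -5.67503069e-04] [ 0.22203837 -0.47549029  0.23080982] 0.0187
```

View pics/top0.png

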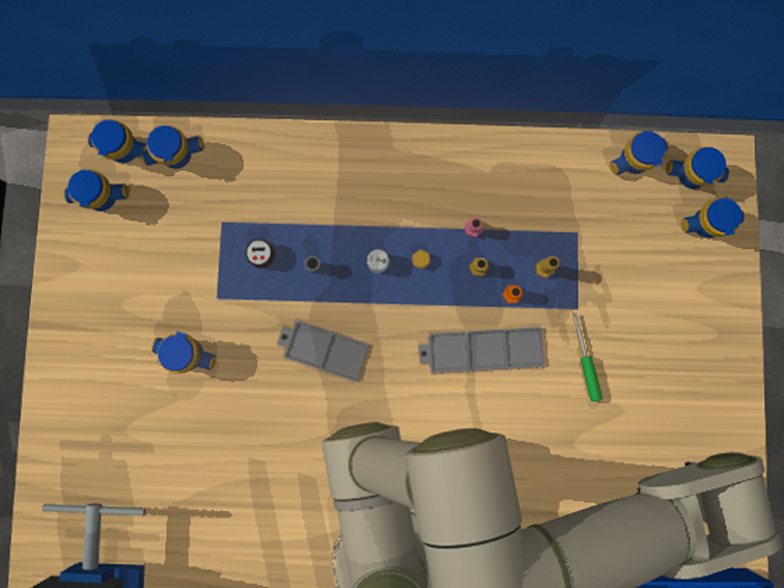

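View pics/side0.png

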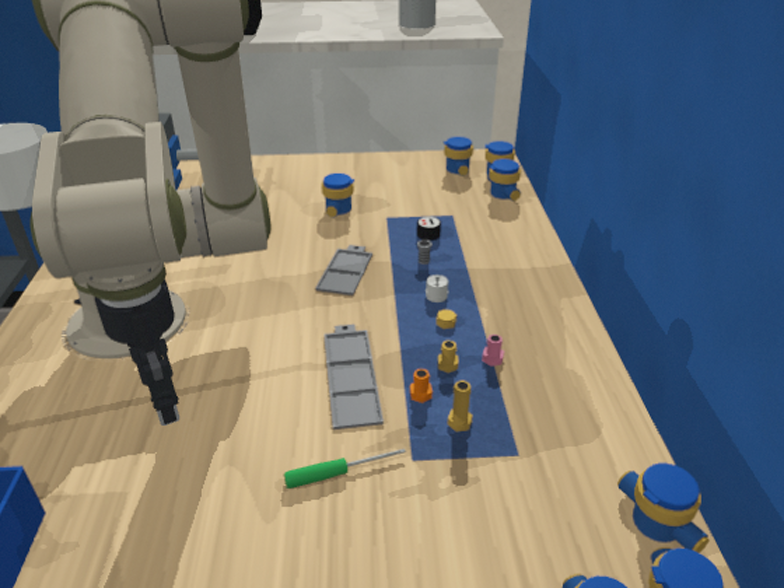

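The top view (784 px wide) shows these stock candidates:
- Counter at (258,251), strainer at (312,263) and chamber at (378,261).
- Cap at (421,258). It is brass with no tube, so it stays.
- Short union shapes: brass at (480,267), pink at (475,227) and orange at (513,294). I choose the brass one.
- Long union at (548,266).

The trays have their tabs at (284,337) and (424,352). Next is one close crop to check the choice.

Run:
```python
from bench import eyes
import cv2,numpy as np
d=eyes.grab_frame("top"); f=d["frame"][:,:,::-1]; cv2.imwrite("pics/raw_top.png",f)
c=cv2.resize(f[150:280,160:426],None,fx=3,fy=3,interpolation=cv2.INTER_CUBIC)
d=eyes.grab_frame("side"); f=d["frame"][:,:,::-1]; cv2.imwrite("pics/raw_side.png",f)
s=cv2.resize(f[150:330,220:380],None,fx=3.3,fy=3.3,interpolation=cv2.INTER_CUBIC)
cv2.imwrite("pics/c_top.png",c);cv2.imwrite("pics/c_side.png",s)
```

```text
(no output)
```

View pics/c_top.png

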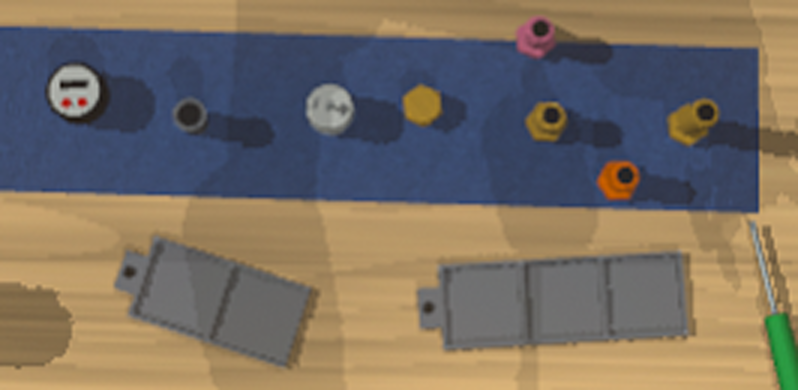

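View pics/c_side.png

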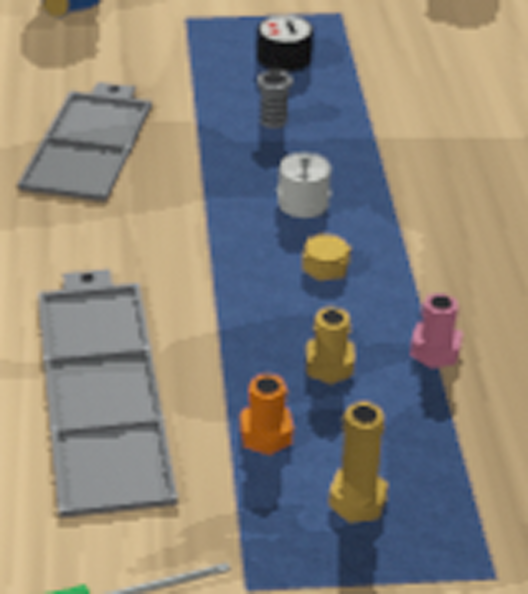

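The crop agrees with the choice. Brass short union bore is at (551,116), with pink and orange apart from it, the long union bore at (706,112), the strainer at (190,114), the chamber at (330,108) and the counter at (74,90). Next I turn these pixels into positions.

```bash
cat > h.py <<'E'
import numpy as np,cv2,json
from bench import env,kinematics,monitor,eyes,job
def ray(d,uv,z):
    n=cv2.undistortPoints(np.array([[uv]],float),np.array(d["mtx"]),np.array([d["k1"],0,0,0.]))[0,0]
    V=np.array(d["view"]);R,t=V[:3,:3],V[:3,3];o=-R.T@t;v=R.T@np.array([*n,1])
    return (o+v*(z-o[2])/v[2])[:2]
def quat(th,pos):
    "tool down, closing along world angle th; the half-turn with the smaller joint 6"
    c=[]
    for k in (0,1):
        a=(th+np.pi/2)/2+k*np.pi/2;q=[np.cos(a),np.sin(a),0,0]
        j=kinematics.ik(pos,q)
        if j is not None:c.append((abs(j[5]),q))
    return min(c,key=lambda e:e[0])[1]
def pick(xy,zt,th,effort=40,zup=.2):
    up=[*xy,zup];env.release();env.reach(up,quat(th,up))
    hit=env.movel([*xy,zt],velocity=.2,guard=15)
    env.close_gripper(effort);s=monitor.sense()
    print("grip",hit,round(s["finger_gap"]*85,1),s["gripper_force"])
    env.movel([*xy,zup],velocity=.25)
    s=monitor.sense();print("lift",round(s["finger_gap"]*85,1),s["clock"])
def place(xy,zt,th,zup=.2):
    up=[*xy,zup];env.reach(up,quat(th,up))
    env.movel([*xy,zt+.03],velocity=.25)
    hit=env.movel([*xy,zt-.002],velocity=.05,guard=6)
    s=monitor.sense();print("down",hit,round(s["position"][2]-zt,4))
    env.release();env.movel([*xy,zup],velocity=.25);print("t",monitor.sense()["clock"])
E
python3 - <<'E'
from h import *
t=eyes.grab_frame("top");s=eyes.grab_frame("side")
T=lambda p,z:ray(t,(160+(p[0]+.5)/3-.5,150+(p[1]+.5)/3-.5),z)
S=lambda p,z:ray(s,(220+(p[0]+.5)/3.3-.5,150+(p[1]+.5)/3.3-.5),z)
for n,a,b,z in [("counter",(74,90),(287,31),.036),("strainer",(190,114),(275,79),.048),("chamber",(330,108),(304,167),.04),("short",(551,116),(332,317),.05),("long",(706,112),(364,413),.085),("cap",(422,105),(327,246),.021),("orange",(625,175),(267,386),.05),("pink",(540,29),(441,302),.05)]:
    print(n,T(a,z).round(4),S(b,z).round(4))
for n,A,B in [("t3",[(441,265),(685,253),(689,334),(446,349)],[(40,294),(137,285),(175,498),(61,513)]),("t2",[(155,236),(317,289),(290,366),(131,314)],[(71,93),(152,100),(104,196),(21,186)])]:
    for F,Q in ((T,A),(S,B)):
        P=np.array([F(p,.007) for p in Q]);e=np.linalg.norm(P-np.roll(P,-1,0),axis=1)
        if F is T: ax=P[0]+P[3]-P[1]-P[2]
        else: ax=P[0]+P[1]-P[2]-P[3]
        print(n,"c",P.mean(0).round(4),"edges",e.round(3),"y-axis deg",np.degrees(np.arctan2(ax[1],ax[0])).round(1))
E
```

```text
counter [0.6381 0.2968] [0.6413 0.2921]
strainer [0.6155 0.1796] [0.6176 0.1806]
chamber [0.6269 0.0435] [0.6297 0.0439]
short [ 0.6239 -0.1724] [ 0.6257 -0.1724]
long [ 0.6264 -0.3161] [ 0.6272 -0.3146]
cap [ 0.636  -0.0473] [ 0.6393 -0.0464]
orange [ 0.568  -0.2454] [ 0.5686 -0.2461]
pink [ 0.7102 -0.1604] [ 0.7121 -0.1601]
t3 c [ 0.4468 -0.1952] edges [0.244 0.08  0.242 0.083] y-axis deg 94.8
t3 c [ 0.4482 -0.1944] edges [0.08  0.24  0.08  0.243] y-axis deg 94.8
t2 c [0.436  0.1439] edges [0.17  0.08  0.166 0.081] y-axis deg 73.7
t2 c [0.438  0.1465] edges [0.082 0.166 0.078 0.162] y-axis deg 73.6
```

Both cameras agree to about 3 mm, and the sizes match (tray edges 0.24/0.08 m, part spacing plausible). I start with the short union.

```bash
cat >> h.py <<'E'
def pocket(tray,y):
    c,a={"3":((.4475,-.195),94.8),"2":((.437,.145),73.65)}[tray]
    a=np.radians(a);return np.array(c)+y*np.array([np.cos(a),np.sin(a)]),a-np.pi/2
E
python3 - <<'E'
from h import *
for n,xy,zt in [("cnt",(.6395,.295),.003),("long",(.627,-.3155),.045),("str",(.6165,.18),.022),("ch",(.628,.044),.007)]:
    print(n,[kinematics.ik([*xy,z],quat(0,[*xy,z])) is not None for z in(zt,.2)])
pick((.625,-.1725),.02,np.pi/2)
xy,th=pocket("3",-.08);print(xy);place(xy,.022,th)
pick((.627,-.315),.045,np.pi/2)
xy,th=pocket("2",.04);place(xy,.047,th)
E
```

```text
cnt [True, True]
long [True, True]
str [True, True]
ch [True, True]
grip False 24.9 39.344961047172546
lift 24.7 4.85
[ 0.45419423 -0.27471943]
down True -0.0002
t 9.3833
grip False 24.9 39.18253004550934
lift 24.9 13.4417
down True 0.0001
t 17.9583
```

Run:
```python
from h import *
pick((.6283,.0437),.007,0)
xy,th=pocket("3",.08);place(xy,.009,th)
pick((.6165,.18),.022,np.pi/2)
xy,th=pocket("2",-.04);place(xy,.024,th)
pick((.6395,.295),.003,0)
xy,th=pocket("3",0);place(xy,.005,th)
env.reach([.3,-.4,.25],quat(-1.1,[.3,-.4,.25]))
for n,(a,b,c,e) in (("top",(200,280,190,400)),("side",(150,330,220,380))):
    f=eyes.grab_frame(n)["frame"][:,:,::-1]
    cv2.imwrite(f"pics/e_{n}.png",cv2.resize(f[a:b,c:e],None,fx=3.3,fy=3.3,interpolation=cv2.INTER_CUBIC))
```

```text
grip False 43.9 40.86935341358185
lift 44.0 21.5833
down True 0.0003
t 25.3167
grip False 30.7 39.29432272911072
lift 31.1 29.2833
down True -0.0002
t 33.55
grip False 56.6 42.98318803310394
lift 56.5 37.3167
down True 0.0007
t 41.925
```

View pics/e_top.png

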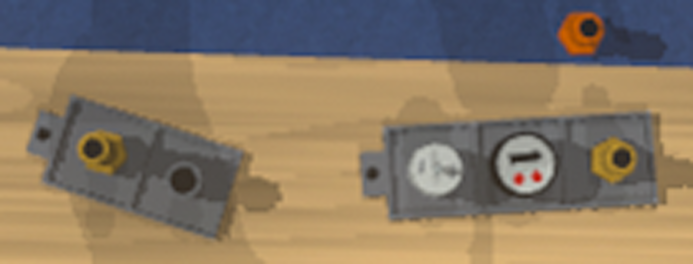

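View pics/e_side.png

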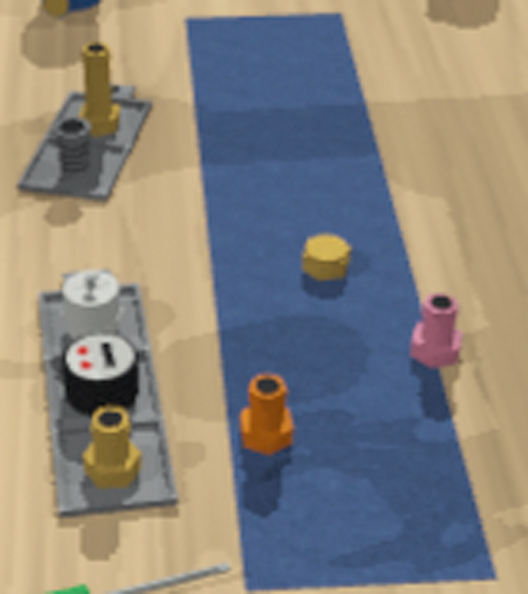

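Top crop: chamber (435,168), counter (526,164), short union (622,158), long union bore (94,149) and strainer (183,180), all upright in their pockets. In the side crop the cap (327,255), orange, pink and the screwdriver tip are where they were. I check the offsets in numbers, then hand in.

Run:
```python
from h import *
t=eyes.grab_frame("top");ok=True
for n,p,z,tr,y in [("ch",(435,168),.042,"3",.08),("cnt",(526,164),.038,"3",0),("short",(622,158),.052,"3",-.08),("long",(94,149),.087,"2",.04),("str",(183,180),.05,"2",-.04)]:
    e=ray(t,(190+(p[0]+.5)/3.3-.5,200+(p[1]+.5)/3.3-.5),z)-pocket(tr,y)[0]
    print(n,e.round(4));ok&=np.abs(e).max()<.010
if ok: print(job.hand_in())
```

```text
ch [-0.      0.0026]
cnt [-0.0008  0.0017]
short [-0.0005 -0.0007]
long [-0.0015 -0.0026]
str [-0.0021  0.0006]
the job is handed in; nothing more can be done
None
```

Both kits are made up and the job is handed in (the result wasn't shown): all five parts stand upright within about 3 mm of their pocket centres, at about 42 s on the robot's clock, and the cap, meter and screwdriver were not touched.

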